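# Clamp a neck-heel blank in the cam-lever jig

### The job

Lay the loose mahogany blank flat in the bed of the plywood jig, between the dark fence and the open cam clamp, and slide it along the bed, gently, until its end touches the rubber tip of the end stop and presses it in a little. Then push the red cam lever round, without forcing it, until it snaps past centre to its closed end and the pad clamps the blank against the fence, still touching the stop. Let go of everything and leave the glue bottle, tape roll and jar where they are.

Things in the scene. Friction and masses are not known exactly. Their poses are not given: they have to be found in the camera images.
- blank_center (a point): Centre of the loose blank, a reddish-brown mahogany block 150 long (its x) x 45 wide (its y) x 50 high (z) mm, about 0.2 kg, lying beside the jig. Either end may go to the stop. Grasp it across its 45 mm width; in the bed only its part more than 20 mm above the board is clear of fence and pad. Sliding on the board it drags with 1 to 2 N plus what it is pressed down with; held a hair above the board it does not drag.
- bed (a point): Point on the top face of the jig's plywood board (340 x 185 mm, 18 mm thick, fixed on the bench). x runs along the bed to the end stop, y from the fence to the cam clamp, z up. The blank goes in with its long side along x and its centre anywhere from 0 to +6 mm in y; put in at x -20 to -5 mm it is clear of the stop. Clamped, its centre is at y = 0, 25 mm above the board.
- fence (a point): Middle of the dark wooden fence's upright face, at board level, bed y = -22.5 mm. The fence is 160 mm long (bed x -80 to +80), 20 mm high above the board, 22 mm thick; the blank is clamped against this face.
- pad_face (a point): Middle of the cork clamp pad's face, 44 mm wide along x and 16 mm high, top 20 mm above the board; its axes are the bed's. Fully open it is at bed x -20, y +30 mm, which leaves 6 to 8 mm of play for the blank. Closing the lever drives it 14 mm to -y (towards the fence) until it meets the blank and its 9 N/mm spring is squeezed.
- end_stop: Aluminium end-stop housing 30 x 50 x 40 mm fixed at the bed's +x end (origin under its centre, on the board, bed x +155 mm). From it a steel screw with a black rubber tip (20 mm across, 22 mm above the board) sticks out to -x. Its setting differs and is not measured: the tip's face is 81 to 108 mm from the bed point, so the seated blank's centre is at about x 6 to 33 mm.
- stop_axis (a point): On the axis of the end stop's tip, in the front face of the housing (bed x +140 mm, 22 mm above the board). The tip is sprung along x: it yields 0.5 N per mm for 10 mm (slowly damped), then is solid; the stop may take 15 N at most. A blank let go there creeps back a few mm with the spring but stays touching. Find the tip by touch (slowly, stop at about 3 N) or by sight.
- cam_clamp: Dark steel clamp base 50 x 50 x 26 mm on the board, +y side of the bed; origin under the lever's pivot, on the board (bed x -20, y +88 mm), axes as the bed's. It carries lever and pad. Once the pad meets the blank the lever stiffens (a few N at 80 mm from the pivot) up to dead centre; beyond it the spring carries it to the closed end, a hard stop. Never push on it with over 20 N.
- lever (a joint): Angle of the red lever, rad: 0 fully open, 1.75 dead centre, 2.0 closed end; starts at 0 to 0.15. It turns level, clockwise from above as the value grows. Seen from the pivot it points at bearing (1.92 rad - value), counter-clockwise from the bed's +x: at 0 away from the fence, at 2.0 nearly along +x, parallel to the blank.
- lever_pivot (a point): On the lever's vertical turning axis, at mid-height of the red bar: 39 mm above the jig's board, 57 mm above the bench.
- lever_tip (a point): Centre of the lever's round end (20 mm across), 120 mm from the pivot, at mid-height of the bar. The bar is 14 mm wide, 14 mm high (underside 32 mm above the board) and free on both sides from 40 mm out. Push its side with shut fingers from above, about 80 mm from the pivot; nothing but the board lies below it there.
- glue: Bystander: white glue bottle with orange cap, 52 across, 120 mm high; origin under its centre.
- tape: Bystander: cream roll of tape lying flat, 96 across, 24 mm high; origin under its centre.
- jar: Bystander: amber glass jar with steel lid, 60 across, 70 mm high; origin under its centre.
There are look-alikes about, which are no part of the job. There is more than one size of the part that bears blank_center; the job needs the smallest.

How it is judged:
By the outcome, as a careful person would: the job done as asked, in the order asked, and still so for the second after the job is handed in, with the robot touching nothing.
It also fails if it takes over 72 s, if anything falls off the work surface, if the arm or the gripper's body presses on something with over 40 N, if the wrist force passes 120 N, or if a joint passes its speed limit or range.

### The arm

A 6-joint arm with a two-finger parallel gripper is mounted at the origin on the work surface. World frame = base frame: x ahead of the robot, y to its left, z up, the work surface at z = 0. Lengths are in m, angles in degrees, forces in N, time in s.
With the tool pointing down it reaches from about 0.4 to 0.825 m from the base axis. Payload 7 kg.
Tool frame: the origin (TCP) lies on the centre line of the jaws, within the pads' length; the fingertips stand r.tips_ahead ahead of it and the grasp point (between the pads) lies 3 mm ahead of it (r.tips_ahead is the distance from the TCP to the fingertips, in m); y points along the fingers, z is the direction in which the jaws open and shut, and the axes are right-handed (so a half turn about y gives the same grasp; the last joint's range is limited). The gripper opens to 85 mm and grips with 20 to 120 N. Pads are 22 mm wide; open, the fingers measure 114 mm over their backs; the gripper's body (76 mm by 85 mm) begins 54 mm behind the grasp point. The pads swing forward as they close: fully open they stand 13 mm farther back than shut.
Start: joints at [-47.149, 20.546, 0.682, 0, -70.136, -16.507], TCP at [0.3, -0.605, 0.253] pointing down, gripper open.
Joint ranges: [-176.03, 176.03], [-82.01, 121.73], [-58.28, 71.71], [-173.87, 95.51], [-174.79, -0.11], [-173.66, 173.66]. Speed limits (degrees/s): [136.94, 136.94, 172.46, 180, 180, 180].

### API

Orientations are given as a 3x3 rotation matrix whose columns are the frame's x, y, z axes.
In Python, from rig import r gives the robot as it stands.
- The arm moves only by the tool step_arm, never from a script. Its argument "plan" is a list of rows, each a list of 3 entries, a list of its own where there are three numbers: the finger opening in cm, from 0 to 8.54, then the shift along the tool's x, y, z in cm, then the turn, a rotation vector about the tool's x, y, z in rad. In form: [[grip, [x, y, z], [rx, ry, rz]], ...]. A call has 1 to 20 rows; each row shifts and turns the commanded pose from where the row before left it, along the tool's axes as they then stand; what a row does not reach is not made up. A row lasts 1/10 s, in which the tool goes at most 50 mm and 8.59 degrees, less where a joint would pass 70% of its speed; a pose out of reach is approached as far as the arm can. A call is refused whole if a number of a shift passes 5 or a number of a turn 0.15, either way. A call with a gripper value outside its range is refused whole. The fingers move at their own pace and stop on an object; "newtons" is the grip in N (left out, the last holds). Time passes only in rows, so rows that do not move let the fingers close. It gives the time, the measured TCP pose, the force and the opening at its end, in the units of the state.
- r.read_state(): the state, without advancing time (a new reading comes with each control period).
- r.camera(name): name is "scene" or "top" or "wrist"; returns a dict with "image" (384x512x3 uint8, red, green, blue), "depth" (384x512 float32, m along the optical axis (not along the pixel's ray), 0 where there is no reading), "fovy" (degrees; the focal length in pixels is half the picture's height over the tangent of half this angle, whatever the lens; pixels are square), "cx", "cy" (the principal point, pixels), "k1" (the pictures are not rectified: a ray, as slopes to the right and down, at radius r is drawn at 1 + k1 r^2 times it, then the intrinsics apply), "rvec" (rotation vector, rad) and "tvec" (3), from world to camera coordinates, as OpenCV has them. Camera axes: x right, y down, z forward; pixel columns grow to the right and rows downward; lengths in m; the calibration is good to about 2 mm. A picture is of the moment at which its call begins.
- r.sign_off(): hands the job in, once; it reports no verdict.
The state is a dict: "time_s": time; "q": joint angles; "joint_velocities": joint speeds; "joint_torque": joint torques, N m; "tool_pos": TCP position; "tool_rot": TCP orientation; "force": force on the tool from outside, world axes, zero at the start; "ft_torque": the same for the moment, N m; "opening": finger opening in m.
Only numpy, scipy, OpenCV 4.12 (cv2) and the standard library are available. Lean on these libraries where they do the work, as an engineer would, in place of code of your own. Each camera call takes 0.05 s, during which the arm holds its last target.

## Working session

There is one attempt and no reset: what is moved stays moved. The work goes in short steps, Python scripts to look and compute and a tool call to move; the robot and the scene stay as the last step left them, time stands still between calls to the robot, and variables do not carry over. Pictures are saved under pics/ and viewed, and the job is handed in when it is done.

Besides the shell and the picture viewer there is one more tool, called by a JSON object that holds its "method" and its "body", one argument or row to a line. step_arm: Moves the arm, as the interface text tells. Its arguments: {"type":"object","properties":{"plan":{"type":"array"},"newtons":{"type":"number"}},"required":["plan"]}

```bash
ls; mkdir -p pics; cat > h.py <<'E'
import numpy as np, cv2
from rig import r
def K(c):
    f=c['image'].shape[0]/2/np.tan(np.radians(c['fovy'])/2)
    return np.array([[f,0,c['cx']],[0,f,c['cy']],[0,0,1.]]),np.array([c['k1'],0,0,0.])
def ray(c,uv):
    k,d=K(c);p=cv2.undistortPoints(np.array(uv,float).reshape(-1,1,2),k,d).reshape(-1,2)
    R=cv2.Rodrigues(np.array(c['rvec'],float))[0];t=np.array(c['tvec'],float).ravel()
    D=np.c_[p,np.ones(len(p))]@R
    return -R.T@t,D
def onz(c,uv,z):
    o,D=ray(c,uv);return o+D*((z-o[2])/D[:,2])[:,None]
def bydepth(c,uv):
    o,D=ray(c,uv);uv=np.array(uv).reshape(-1,2).astype(int)
    return o+D*c['depth'][uv[:,1],uv[:,0]][:,None]
def proj(c,P):
    k,d=K(c);return cv2.projectPoints(np.array(P,float).reshape(-1,1,3),np.array(c['rvec'],float),np.array(c['tvec'],float),k,d)[0].reshape(-1,2)
def snap(n,f):
    c=r.camera(n);cv2.imwrite('pics/'+f+'.png',c['image'][:,:,::-1]);np.save('pics/'+f+'.npy',c,allow_pickle=True);return c
def load(f): return np.load('pics/'+f+'.npy',allow_pickle=True).item()
E
python3 - <<'E'
from h import *
for n in ['scene','top','wrist']:
    c=snap(n,n+'0');print(n,c['fovy'],c['k1'],ray(c,[[256,192]]))
s=r.read_state();print(s,r.tips_ahead)
E
```

```text
pics
scene 43.11271536271085 -0.09038792236985714 (array([ 1.76447216, -0.5606174 ,  1.12619107]), array([[-0.715204  ,  0.30758731, -0.62769386]]))
top 44.47648762862827 -0.10874189866755071 (array([ 0.21997821, -0.02122702,  1.7108547 ]), array([[ 0.21877349, -0.0225428 , -0.97602399]]))
wrist 71.79284984860934 -0.04481853520353889 (array([ 0.23385019, -0.6376376 ,  0.37341177]), array([[ 0.25527004,  0.12626056, -0.95859517]]))
{'time_s': 0.15, 'q': array([-4.71484001e+01,  2.05802760e+01,  6.46314794e-01, -1.32412120e-02,
       -7.01355317e+01, -1.65069162e+01]), 'joint_velocities': array([-0.0147369 , -0.13064078,  0.12691275,  0.05226829, -0.02888495,
       -0.0176298 ]), 'joint_torque': array([-2.14410131e-03, -5.83872986e+01,  2.93647975e+01,  6.94047600e+00,
       -4.30940709e-03,  5.85144690e-06]), 'tool_pos': array([ 0.29937252, -0.60461377,  0.25260653]), 'tool_rot': array([[ 8.96175475e-01, -6.65531491e-04, -4.43699307e-01],
       [ 4.43699785e-01,  1.03699885e-03,  8.96174886e-01],
       [-1.36316937e-04, -9.99999241e-01,  1.22462912e-03]]), 'force': array([-0.60981095,  0.1048642 ,  0.4585857 ]), 'ft_torque': array([ 0.00196652,  0.01231476, -0.00619474]), 'opening': 0.08492382151476749} 0.022
```

View pics/top0.png

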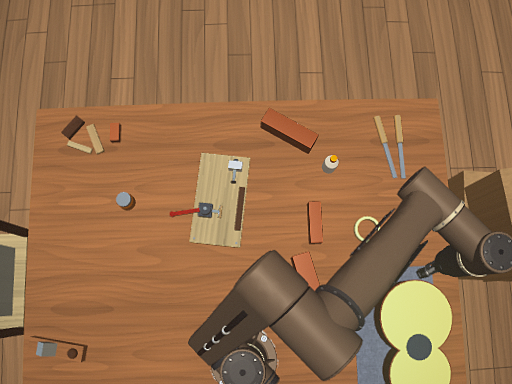

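View pics/scene0.png

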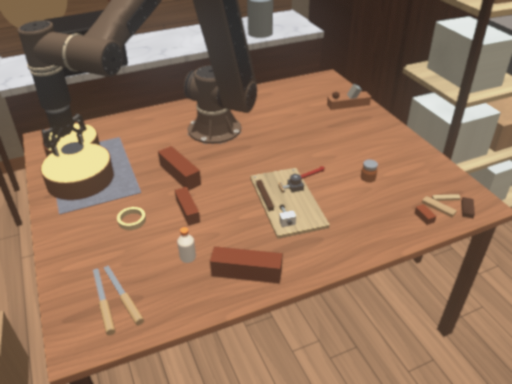

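View pics/wrist0.png

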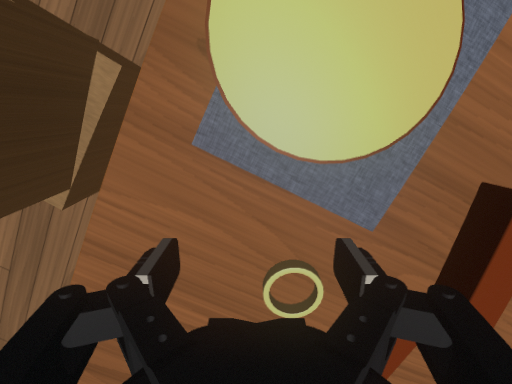

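The top view shows three mahogany blocks, at about (289,130), (315,222) and (307,272, partly hidden by the arm). The jig is at (220,200), with the red lever at (185,212) and the end stop at (235,165). Next I'll measure them.

```bash
python3 - <<'E'
from h import *
c=load('top0');im=c['image'];
big=cv2.resize(im[140:300,160:400],None,fx=3.3,fy=3.3,interpolation=cv2.INTER_CUBIC);cv2.imwrite('pics/topz.png',big[:,:,::-1])
hsv=cv2.cvtColor(im,cv2.COLOR_RGB2HSV)
m=((hsv[...,0]<8)|(hsv[...,0]>174))&(hsv[...,1]>130)&(hsv[...,2]>50)
n,l,st,ce=cv2.connectedComponentsWithStats(m.astype(np.uint8))
for i in range(1,n):
    if st[i,4]>20: 
        ys,xs=np.where(l==i);P=bydepth(c,np.c_[xs,ys]);z=np.percentile(P[:,2],[10,50,90])
        k=P[:,2]>z[1]-.012
        rc=cv2.minAreaRect((P[k,:2]*1000).astype(np.float32))
        print(st[i],ce[i],im[ys,xs].mean(0).round(),z.round(3),rc)
c=load('scene0');im=c['image'];big=cv2.resize(im[130:290,110:350],None,fx=3.3,fy=3.3,interpolation=cv2.INTER_CUBIC);cv2.imwrite('pics/scz.png',big[:,:,::-1])
E
```

```text
[170 208  30   9 116] [183.59482759 211.75      ] [166.  46.  35.] [0.061 0.066 0.07 ] ((524.404541015625, 198.01211547851562), (16.15712547302246, 104.47032928466797), 9.878728866577148)
```

View pics/topz.png

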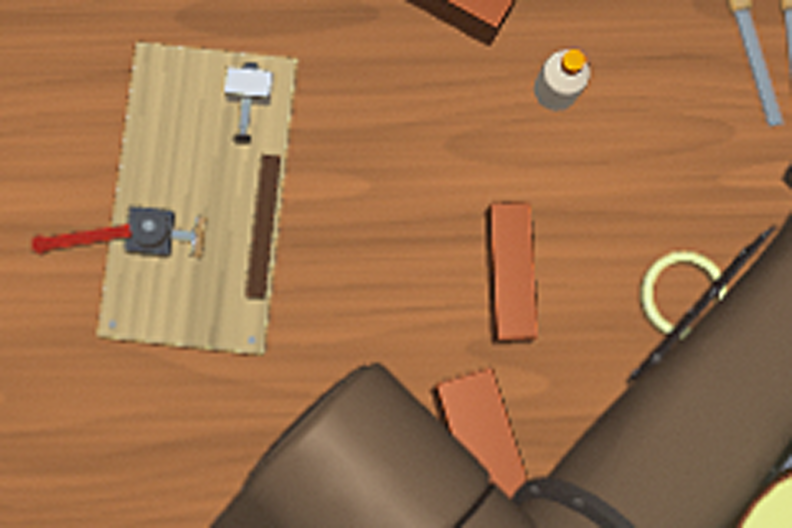

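View pics/scz.png

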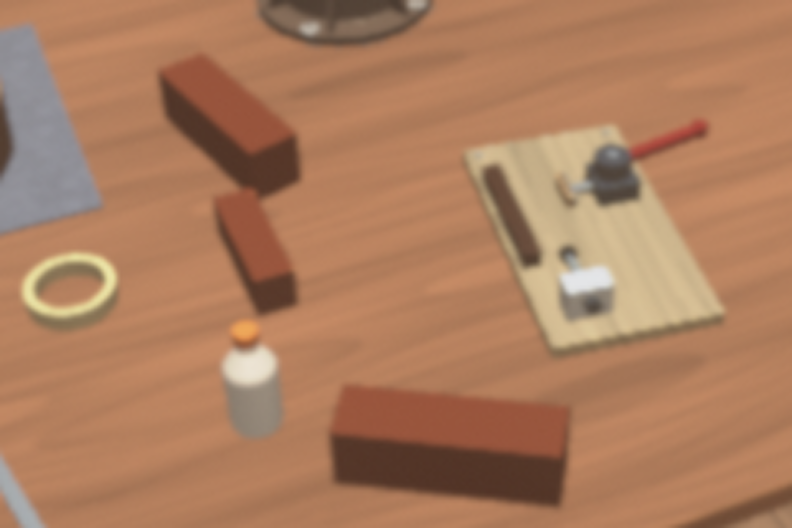

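The block at (315,222) is the smallest of the three by eye. I'll measure it and the jig from height masks.

```bash
python3 - <<'E'
from h import *
c=load('top0');im=c['image']
vv,uu=np.mgrid[0:384,0:512];P=bydepth(c,np.c_[uu.ravel(),vv.ravel()]).reshape(384,512,3)
Z=P[...,2]
def comp(m,seed,name,zp):
    n,l,st,ce=cv2.connectedComponentsWithStats(m.astype(np.uint8),connectivity=4)
    i=l[seed[1],seed[0]];ys,xs=np.where(l==i)
    cn=max(cv2.findContours((l==i).astype(np.uint8),cv2.RETR_EXTERNAL,cv2.CHAIN_APPROX_NONE)[0],key=len).reshape(-1,2)
    Q=onz(c,np.c_[xs,ys],zp)[:,:2]*1000
    print(name,i,len(xs),np.median(Z[ys,xs]).round(4),cv2.minAreaRect(Q.astype(np.float32)))
hs=cv2.cvtColor(im,cv2.COLOR_RGB2HSV)
for p in [(315,222),(300,265),(289,130),(205,210),(220,180),(235,165),(240,208),(235,182)]: print(p,P[p[1],p[0]].round(4),im[p[1],p[0]],hs[p[1],p[0]])
comp((Z>.04)&(Z<.065),(315,222),'blank',.05)
comp((Z>.08)&(Z<.12),(289,130),'big',.09)
comp((Z>.01)&(abs(hs[...,0].astype(int)-22)<6)&(hs[...,1]>60)&(hs[...,2]>110),(215,185),'board',.018)
comp((Z>.01)&(Z<.2),(215,185),'boardZ',.018)
comp((im.max(2)<100)&(im.min(2)>20)&(hs[...,0]<20)&(Z<.06),(240,208),'fence',.038)
def poly(z,pts):
    Q=onz(c,np.array(pts)/3.3+[160,140]-.35,z);print(z,Q.round(4).tolist())
poly(.05,[(492,203),(531,203),(537,340),(497,340)])
poly(.018,[(137,43),(298,57),(265,353),(98,337)])
poly(.038,[(263,155),(280,155),(264,298),(247,296)])
poly(.057,[(41,244)]);poly(.044+.018,[(149,228)])
poly(.040,[(242,137)])
E
```

```text
(315, 222) [ 0.4768 -0.2682  0.0473] [190 111  72] [ 10 158 190]
(300, 265) [ 0.323  -0.204   0.0741] [199 119  81] [ 10 151 199]
(289, 130) [ 0.8169 -0.1876  0.0755] [176  97  60] [ 10 168 176]
(205, 210) [0.5287 0.1249 0.062 ] [82 84 89] [111  20  89]
(220, 180) [0.648  0.0718 0.0212] [188 166 123] [ 20  88 188]
(235, 165) [0.6929 0.0141 0.0602] [212 216 223] [109  13 223]
(240, 208) [0.5386 0.     0.0303] [93 66 45] [ 13 132  93]
(235, 182) [0.6323 0.0157 0.0472] [46 41 34] [18 67 46]
blank 82 525 0.0507 ((477.06512451171875, -267.8050842285156), (151.751708984375, 46.64192581176758), 0.12038809061050415)
big 0 190541 -0.001 ((652.4285888671875, -66.952392578125), (2104.335205078125, 1487.596435546875), 88.54019165039062)
board 6 3787 0.0194 ((577.4578857421875, 74.4923095703125), (185.49044799804688, 340.246826171875), 82.20572662353516)
boardZ 358 4607 0.0204 ((581.307861328125, 115.92251586914062), (275.785400390625, 344.02734375), 82.42086029052734)
fence 77 210 0.0387 ((537.6461181640625, 1.6594734191894531), (18.767147064208984, 156.396240234375), 82.34184265136719)
0.05 [[0.5532, -0.2492, 0.05], [0.552, -0.2922, 0.05], [0.4012, -0.2902, 0.05], [0.4025, -0.2469, 0.05]]
0.018 [[0.7568, 0.1414, 0.018], [0.7349, -0.0418, 0.018], [0.3989, 0.0038, 0.018], [0.4213, 0.1869, 0.018]]
0.038 [[0.6168, 0.0004, 0.038], [0.6163, -0.0184, 0.038], [0.4569, 0.0031, 0.038], [0.4596, 0.0216, 0.038]]
0.057 [[0.5197, 0.2438, 0.057]]
0.062 [[0.5333, 0.1256, 0.062]]
0.04 [[0.6375, 0.0232, 0.04]]
```

{"method": "step_arm", "body": {
  "plan": [
    [8.5,[0,0,0],[0,0.117,0]],
    [8.5,[0,0,0],[0,0.117,0]],
    [8.5,[0,0,0],[0,0.117,0]],
    [8.5,[0,0,0],[0,0.117,0]],
    [8.5,[1.0,0.2,1.9],[0,0,0]],
    [8.5,[1.5,0.4,2.8],[0,0,0]],
    [8.5,[1.5,0.4,2.8],[0,0,0]],
    [8.5,[1.5,0.4,2.8],[0,0,0]],
    [8.5,[1.5,0.4,2.8],[0,0,0]],
    [8.5,[1.5,0.4,2.8],[0,0,0]],
    [8.5,[1.5,0.4,2.8],[0,0,0]],
    [8.5,[1.5,0.4,2.8],[0,0,0]],
    [8.5,[1.5,0.4,2.8],[0,0,0]],
    [8.5,[1.5,0.4,2.8],[0,0,0]],
    [8.5,[1.5,0.4,2.8],[0,0,0]],
    [8.5,[1.0,0.4,1.9],[0,0,0]],
    [8.5,[0,0,0],[0,0,0]],
    [8.5,[0,0,0],[0,0,0]]
  ]
}}

```text
time_s: 1.95
tool_pos: [0.4722, -0.288, 0.2072]
tool_rot: [[1.0, -0.001, 0.007], [-0.007, 0.0, 1.0], [-0.001, -1.0, 0.0]]
force: [-1.2, -0.5, -1.0]
opening: 0.0853
```

```bash
cat >> h.py <<'E'
def delta(target,yaw):
    s=r.read_state();R=s['tool_rot'];p=s['tool_pos']
    x=np.array([np.cos(np.radians(yaw)),np.sin(np.radians(yaw)),0]);y=np.array([0,0,-1.]);Rt=np.c_[x,y,np.cross(x,y)]
    print('pos',p.round(4),'yaw',np.degrees(np.arctan2(R[1,0],R[0,0])).round(2),'F',np.round(s['force'],2),'open',round(s['opening'],4),'t',s['time_s'])
    print('turn rv',cv2.Rodrigues(R.T@Rt)[0].ravel().round(4),'shift cm (now axes)',(100*R.T@(np.array(target)-p)).round(2),'(after turn)',(100*Rt.T@(np.array(target)-p)).round(2))
E
python3 - <<'E'
from h import *
c=snap('wrist','wrist1');delta([.477,-.268,.046],-.5)
c=snap('top','top1')
E
```

```text
pos [ 0.472  -0.2884  0.2073] yaw -0.44 F [-0.06 -0.71 -0.26] open 0.085 t 2.0
turn rv [ 0.      0.001  -0.0003] shift cm (now axes) [ 0.49 16.13  2.04] (after turn) [ 0.48 16.13  2.04]
```

View pics/wrist1.png

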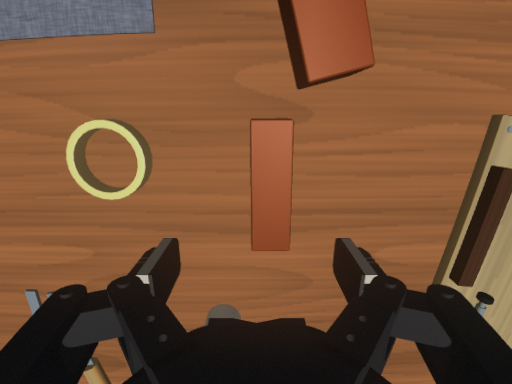

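View pics/top1.png

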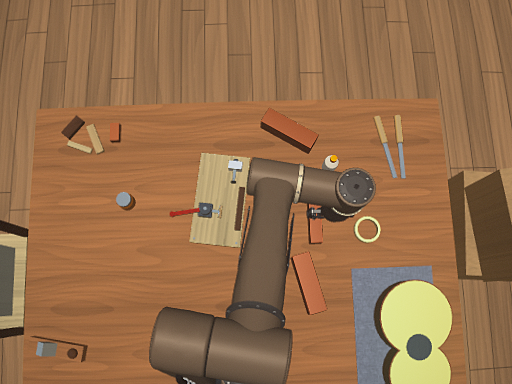

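```bash
python3 - <<'E'
from h import *
c=load('wrist1');t=load('top0')
hs=cv2.cvtColor(c['image'],cv2.COLOR_RGB2HSV);print(hs[185,271],hs[185,200])
vv,uu=np.mgrid[0:384,0:512];P=bydepth(c,np.c_[uu.ravel(),vv.ravel()]).reshape(384,512,3)
m=((P[...,2]>.04)&(P[...,2]<.065)).astype(np.uint8)
n,l,st,ce=cv2.connectedComponentsWithStats(m,connectivity=4);i=l[185,271];ys,xs=np.where(l==i)
rc=cv2.minAreaRect((onz(c,np.c_[xs,ys],.05)[:,:2]*1000).astype(np.float32));print(rc,np.median(P[ys,xs,2]))
print(onz(c,[[250,119],[293,119],[290,250],[252,250]],.05).round(4))
print('glue',onz(t,[[334,159]],.115), 'tape',onz(c,[[109,160]],.024))
print(bydepth(c,[[224,312],[220,318],[160,265],[357,265]]))
E
```

```text
[ 10 166 160] [ 13 154 149]
((478.7081298828125, -272.5357971191406), (44.78502655029297, 148.32992553710938), 89.95994567871094) 0.0501749689867248
[[ 0.4044 -0.2944  0.05  ]
 [ 0.4046 -0.2508  0.05  ]
 [ 0.5529 -0.2494  0.05  ]
 [ 0.5526 -0.294   0.05  ]]
glue [[ 0.69020504 -0.33849758  0.115     ]] tape [[ 0.44923806 -0.46094461  0.024     ]]
[[ 0.66891538 -0.33568438  0.01877998]
 [ 0.46258864 -0.30004213  0.25802449]
 [ 0.46286788 -0.33090436  0.22589149]
 [ 0.46190657 -0.24465322  0.22821887]]
```

The wrist view shows the blank at (271,185). It measures 148 x 45 mm, with its top at 50 mm and its centre near (0.478,-0.271). I'll go down and grip its upper half.

{"method": "step_arm", "body": {
  "plan": [
    [8.5,[0.3,0,0.9],[0,0,0]],
    [8.5,[0.3,0,0.85],[0,0,0]],
    [8.5,[0,1.5,0],[0,0,0]],
    [8.5,[0,2.5,0],[0,0,0]],
    [8.5,[0,2.5,0],[0,0,0]],
    [8.5,[0,2.5,0],[0,0,0]],
    [8.5,[0,2.5,0],[0,0,0]],
    [8.5,[0,2.0,0],[0,0,0]],
    [8.5,[0,1.5,0],[0,0,0]],
    [8.5,[0,1.0,0],[0,0,0]],
    [8.5,[0,0.0,0],[0,0,0]],
    [8.5,[0,0,0],[0,0,0]],
    [8.5,[0,0,0],[0,0,0]]
  ],
  "newtons": 30
}}

```text
time_s: 3.35
tool_pos: [0.4789, -0.2709, 0.0482]
tool_rot: [[1.0, 0.001, 0.008], [-0.008, -0.0, 1.0], [0.002, -1.0, -0.0]]
force: [-0.3, -0.1, -0.3]
opening: 0.0852
```

```bash
python3 - <<'E'
from h import *
c=snap('wrist','wrist2');delta([.478,-.271,.046],0)
E
```

```text
pos [ 0.4789 -0.271   0.0483] yaw -0.46 F [ 0.53 -0.63 -0.28] open 0.0849 t 3.4
turn rv [ 0.0004 -0.0081  0.0017] shift cm (now axes) [-0.09  0.23 -0.01] (after turn) [-0.09  0.23 -0.  ]
```

View pics/wrist2.png

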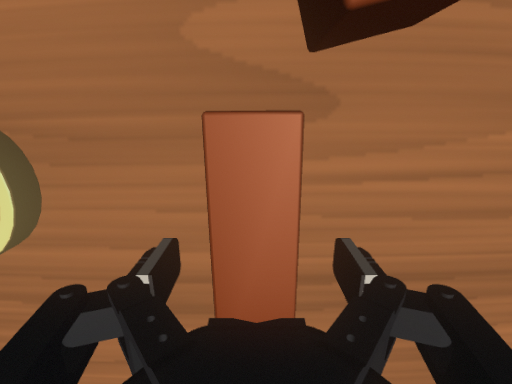

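The blank lies midway between the fingers at (255,215), so I'll close on it and lift.

{"method": "step_arm", "body": {
  "plan": [
    [4.0,[0,0.1,0],[0,0,0]],
    [4.0,[0,0,0],[0,0,0]],
    [4.0,[0,0,0],[0,0,0]],
    [4.0,[0,0,0],[0,0,0]],
    [4.0,[0,0,0],[0,0,0]],
    [4.0,[0,0,0],[0,0,0]],
    [4.0,[0,0,0],[0,0,0]],
    [4.0,[0,0,0],[0,0,0]],
    [4.0,[0,-0.5,0],[0,0,0]],
    [4.0,[0,-1.5,0],[0,0,0]],
    [4.0,[0,-2,0],[0,0,0]],
    [4.0,[0,-2,0],[0,0,0]],
    [4.0,[0,-2,0],[0,0,0]],
    [4.0,[0,-2,0],[0,0,0]],
    [4.0,[0,-1,0],[0,0,0]],
    [4.0,[0,0,0],[0,0,0]],
    [4.0,[0,0,0],[0,0,0]]
  ],
  "newtons": 40
}}

```text
time_s: 5.1
tool_pos: [0.4777, -0.2706, 0.1555]
tool_rot: [[1.0, -0.001, 0.009], [-0.009, 0.001, 1.0], [-0.001, -1.0, 0.001]]
force: [-0.1, -0.3, -2.7]
opening: 0.0444
```

```bash
python3 - <<'E'
from h import *
c=snap('wrist','wrist3');snap('scene','scene3');delta([.5421-.012*.99,.0348+.0025+.012*.137,.16],-7.8)
E
```

```text
pos [ 0.4775 -0.2706  0.155 ] yaw -0.48 F [-0.78  0.34 -3.02] open 0.0439 t 5.2
turn rv [-0.0005  0.1277 -0.0021] shift cm (now axes) [ 5.01 -0.49 31.  ] (after turn) [ 1.02 -0.5  31.38]
```

View pics/wrist3.png

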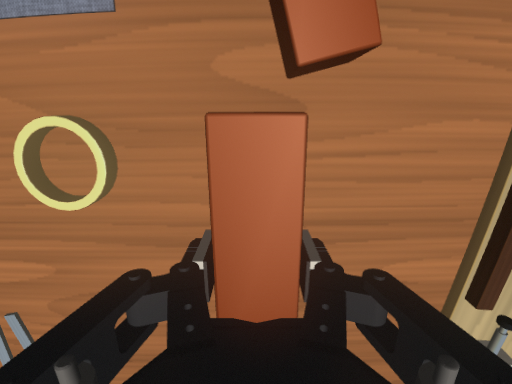

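View pics/scene3.png

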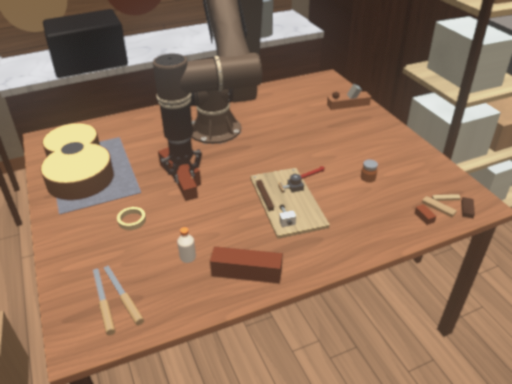

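The blank is held level between the pads at about (257,215), and the pick is confirmed. On the way over I'll stop to look at the jig from the wrist.

{"method": "step_arm", "body": {
  "plan": [
    [4.0,[0,-0.5,0],[0,0.064,0]],
    [4.0,[0,-0.5,0],[0,0.064,0]],
    [4.0,[0.8,-0.5,1.4],[0,0,0]],
    [4.0,[1.4,-0.5,2.2],[0,0,0]],
    [4.0,[1.6,-0.5,2.4],[0,0,0]],
    [4.0,[1.6,-0.5,2.4],[0,0,0]],
    [4.0,[1.6,-0.5,2.4],[0,0,0]],
    [4.0,[1.4,-0.5,2.2],[0,0,0]],
    [4.0,[1.2,-0.5,1.6],[0,0,0]],
    [4.0,[0.6,0,1.0],[0,0,0]],
    [4.0,[0,0,0],[0,0,0]],
    [4.0,[0,0,0],[0,0,0]],
    [4.0,[0,0,0],[0,0,0]]
  ]
}}

```text
time_s: 6.5
tool_pos: [0.5998, -0.1307, 0.2009]
tool_rot: [[0.991, -0.001, 0.136], [-0.136, -0.0, 0.991], [-0.001, -1.0, -0.0]]
force: [-0.9, 0.2, -2.5]
opening: 0.0447
```

```bash
python3 - <<'E'
from h import *
c=snap('wrist','wrist4');delta([.5421-.012*.99,.0348+.0025+.012*.137,.16],-7.8)
E
```

```text
pos [ 0.5999 -0.1308  0.2011] yaw -7.85 F [-0.28  1.14 -3.1 ] open 0.0446 t 6.55
turn rv [ 0.0001 -0.0008 -0.0006] shift cm (now axes) [-9.21  4.11 15.86] (after turn) [-9.2   4.11 15.87]
```

View pics/wrist4.png

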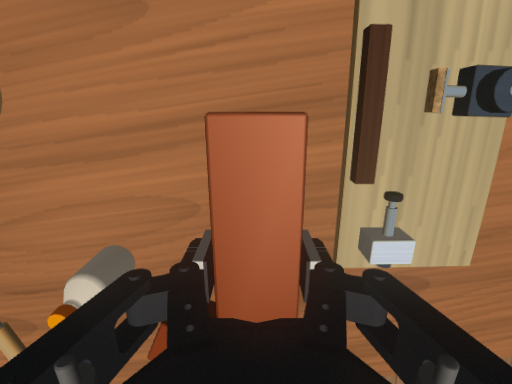

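The wrist view shows the fence's inner edge from (391,26) to (376,184), the pad face near (430,90) and the stop tip at (393,195). I'll compute the bed from these.

```bash
python3 - <<'E'
from h import *
c=load('wrist4')
im=c['image'];cv2.imwrite('pics/w4z.png',cv2.resize(im[0:280,330:512],None,fx=2.1,fy=2.1,interpolation=cv2.INTER_CUBIC)[:,:,::-1])
f=onz(c,[[391,26],[376,184]],.038);d=f[1]-f[0];L=np.hypot(*d[:2]);yaw=np.degrees(np.arctan2(d[1],d[0]));print(f,L,yaw)
bb=onz(c,[[337,266],[473,266]],.018);print('board far edge',bb,np.hypot(*(bb[1]-bb[0])[:2]))
t=np.radians(-7.8);ex=np.array([np.cos(t),np.sin(t)]);ey=np.array([-ex[1],ex[0]])
m=(f[0]+f[1])[:2]/2;B=m+ey*.0225;print('bed',B)
def bed(uv,z): 
    q=onz(c,uv,z)[:,:2]-B;return np.c_[q@ex,q@ey].round(4)
print('pad face top',bed([[431,69],[427,111]],.038))
print('tip face top',bed([[384,194],[402,193]],.050),'at axis',bed([[384,194],[402,193]],.040))
print('housing front top',bed([[360,229],[409,229]],.058))
print('fence',bed([[391,26],[376,184]],.038))
print('pivot?',bed([[497,91]],.065))
E
```

```text
[[0.46281233 0.01870093 0.038     ]
 [0.61965026 0.00089909 0.038     ]] 0.15784498953953563 -6.475626106863306
board far edge [[ 0.7315823  -0.04221835  0.018     ]
 [ 0.76007473  0.14332343  0.018     ]] 0.1877167289228944
bed [0.54428489 0.03209184]
pad face top [[-0.041   0.0216]
 [-0.0001  0.0241]]
tip face top [[ 0.0869 -0.016 ]
 [ 0.0858  0.0038]] at axis [[ 0.09   -0.011 ]
 [ 0.0888  0.0096]]
housing front top [[ 0.1244 -0.0411]
 [ 0.1248  0.0139]]
fence [[-0.0789 -0.0243]
 [ 0.0789 -0.0207]]
pivot? [[-0.0196  0.0736]]
```

View pics/w4z.png

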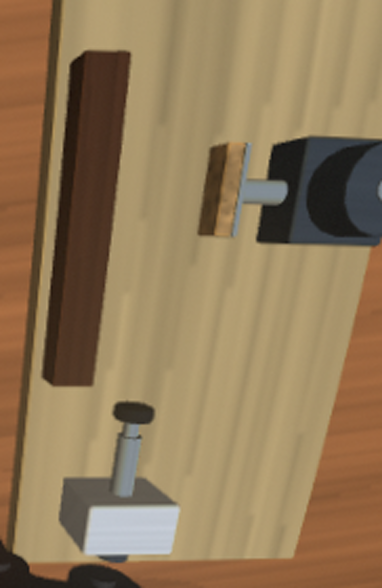

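```bash
python3 - <<'E'
from h import *
c=load('wrist4')
Z=lambda l:np.array(l,float)/2.1+[330,0]-.25
f=onz(c,Z([[130.5,52],[93,385]]),.038);d=f[1]-f[0];print(f[:,:2],np.hypot(*d[:2]),np.degrees(np.arctan2(d[1],d[0])))
# fence top outer edge
# automated: fence inner edge by row scan, saturation/brightness jump
g=cv2.cvtColor(c['image'],cv2.COLOR_RGB2GRAY).astype(float)
pts=[]
for v in range(32,178,2):
    row=g[v,365:400];k=np.argmax(np.diff(row));a=np.diff(row)[max(0,k-1):k+2];ks=np.arange(max(0,k-1),k+2)[:len(a)];pts.append((365+(a*ks).sum()/a.sum()+.5,v))
Q=onz(c,pts,.038)[:,:2];l=cv2.fitLine(Q.astype(np.float32),cv2.DIST_HUBER,0,1e-3,1e-3).ravel();
print('fence edge fit yaw',np.degrees(np.arctan2(l[1],l[0])),l, 'resid',np.abs((Q-l[2:])@[-l[1],l[0]]).max())
t=np.radians(-7.8);ex=np.array([np.cos(t),np.sin(t)]);ey=np.array([-ex[1],ex[0]])
for nm,B in [('top',np.array([.5421,.0348])),('wrist',f[:,:2].mean(0)+ey*.0225)]:
    def bed(uv,z):
        q=onz(c,Z(uv),z)[:,:2]-B;return np.c_[q@ex,q@ey].round(4).tolist()
    print(nm,B);print('pad',bed([[231,143],[218,237]],.038),'tipaxis',bed([[133,408]],.040),'housing',bed([[88,505],[179,505]],.058),'fence',bed([[130.5,52],[93,385]],.038),'pivot',bed([[372,190]],.050))
    print('boardcorners',bed([[12,555],[292,556]],.018))
b=bydepth(c,Z([[110,200],[230,190],[130,410],[130,530]]));print(b)
E
```

```text
[[ 0.46159242  0.01960657]
 [ 0.61828658 -0.00130268]] 0.15808306993070528 -7.60064177618964
fence edge fit yaw -7.7799377 [ 0.9907953  -0.13536867  0.5365337   0.0095532 ] resid 0.00030121206380322635
top [0.5421 0.0348]
pad [[-0.0399, 0.0282], [0.0039, 0.0291]] tipaxis [[0.0925, -0.0029]] housing [[0.1406, -0.0287], [0.141, 0.0208]] fence [[-0.0777, -0.026], [0.0804, -0.0254]] pivot [[-0.0196, 0.0951]]
boardcorners [[0.1952, -0.0529], [0.1988, 0.1304]]
wrist [0.5429931  0.03144377]
pad [[-0.0412, 0.0314], [0.0026, 0.0323]] tipaxis [[0.0912, 0.0003]] housing [[0.1393, -0.0255], [0.1397, 0.024]] fence [[-0.079, -0.0228], [0.079, -0.0222]] pivot [[-0.0209, 0.0983]]
boardcorners [[0.1939, -0.0497], [0.1974, 0.1336]]
[[0.52580778 0.00817125 0.03886017]
 [0.5281004  0.06847536 0.03792374]
 [0.63185577 0.01459818 0.04642118]
 [0.69577021 0.00996955 0.05811725]]
```

The fence-edge fit gives a yaw of -7.78°. In the wrist-frame bed, the housing spans ±25 mm at x 139.5 mm, the pad is at y +32 mm and the tip at x ≈ 91 mm, and all of these agree with the given sizes. I trust the wrist frame because it also predicted the grasp offset. Next I'll cross over and come down to a hover.

{"method": "step_arm", "body": {
  "plan": [
    [4.0,[-0.6,0,1.0],[0,0,0]],
    [4.0,[-1.2,0,2.1],[0,0,0]],
    [4.0,[-1.4,0,2.4],[0,0,0]],
    [4.0,[-1.4,0,2.4],[0,0,0]],
    [4.0,[-1.4,0,2.4],[0,0,0]],
    [4.0,[-1.4,0,2.4],[0,0,0]],
    [4.0,[-1.1,0,1.9],[0,0,0]],
    [4.0,[-0.5,0,1.0],[0,0,0]],
    [4.0,[0,0.8,0],[0,0,0]],
    [4.0,[0,1.6,0],[0,0,0]],
    [4.0,[0,2.0,0],[0,0,0]],
    [4.0,[0,2.0,0],[0,0,0]],
    [4.0,[0,2.0,0],[0,0,0]],
    [4.0,[0,1.0,0],[0,0,0]],
    [4.0,[0,0,0],[0,0,0]],
    [4.0,[0,0,0],[0,0,0]],
    [4.0,[0,0,0],[0,0,0]]
  ]
}}

```text
time_s: 8.25
tool_pos: [0.5332, 0.0367, 0.1083]
tool_rot: [[0.991, 0.002, 0.136], [-0.136, 0.0, 0.991], [0.002, -1.0, 0.001]]
force: [0.1, 0.9, -2.3]
opening: 0.0445
```

```bash
python3 - <<'E'
from h import *
c=snap('wrist','wrist5');snap('top','top5');snap('scene','scene5');delta([.5315,.036,.066],-7.8)
E
```

```text
pos [0.533  0.0368 0.1081] yaw -7.8 F [ 0.11 -0.06 -2.87] open 0.0441 t 8.4
turn rv [-0.0008 -0.      0.0013] shift cm (now axes) [-0.14  4.21 -0.1 ] (after turn) [-0.13  4.21 -0.1 ]
```

View pics/wrist5.png

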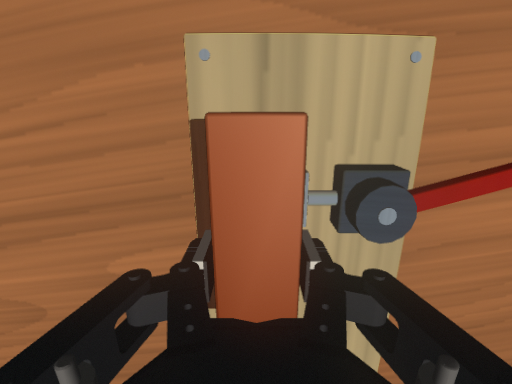

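View pics/scene5.png

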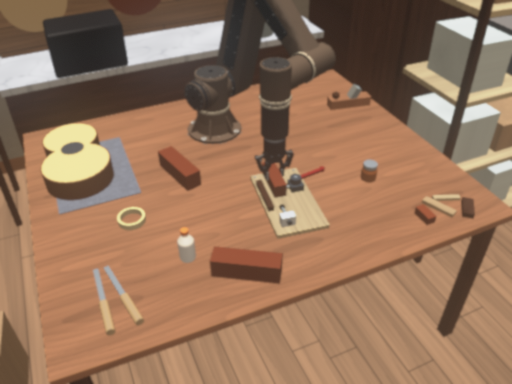

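```bash
python3 - <<'E'
from h import *
c=load('wrist5');B=np.array([.543,.0314]);t=np.radians(-7.8);ex=np.array([np.cos(t),np.sin(t)]);ey=np.array([-ex[1],ex[0]])
def bed(uv,z):
    q=onz(c,uv,z)[:,:2]-B;return np.c_[q@ex,q@ey].round(4).tolist()
print('corners',bed([[185,34],[435,37]],.018),'knob',bydepth(c,[[387,216]]),bed([[387,216]],bydepth(c,[[387,216]])[0,2]))
print('fence outer',bed([[191,119],[203,119]],.038),'pad back plate',bed([[308,172]],.038))
q=r.read_state()['tool_pos'][:2]-B;print(q@ex,q@ey)
u=np.array([[475,171],[475,190]])
print('lever edges',bed([[420,191],[500,169]],.064),bed([[420,210],[500,188]],.064))
E
```

```text
corners [[-0.1386, -0.0476], [-0.1387, 0.1339]] knob [[0.53518204 0.12176654 0.07039251]] [[-0.02, 0.0885]]
fence outer [[-0.0797, -0.0421], [-0.0796, -0.0337]] pad back plate [[-0.0419, 0.0416]]
-0.010680670377089687 0.003975485765816773
lever edges [[-0.0351, 0.1117], [-0.0503, 0.1643]] [[-0.0217, 0.1141], [-0.0373, 0.1678]]
```

The pivot reads (-20.0, +88.5) mm in bed axes against a nominal (-20, 88), so the bed frame is right. I'll lower the blank in.

{"method": "step_arm", "body": {
  "plan": [
    [4.0,[-0.1,0.8,-0.1],[0,0,0]],
    [4.0,[0,1.2,0],[0,0,0]],
    [4.0,[0,1.0,0],[0,0,0]],
    [4.0,[0,0.5,0],[0,0,0]],
    [4.0,[0,0.3,0],[0,0,0]],
    [4.0,[0,0.2,0],[0,0,0]],
    [4.0,[0,0,0],[0,0,0]],
    [4.0,[0,0,0],[0,0,0]],
    [4.0,[0,0,0],[0,0,0]]
  ]
}}

```text
time_s: 9.3
tool_pos: [0.5316, 0.0359, 0.0676]
tool_rot: [[0.991, 0.001, 0.136], [-0.136, 0.0, 0.991], [0.001, -1.0, 0.0]]
force: [-0.5, 0.5, -1.6]
opening: 0.0444
```

```bash
python3 - <<'E'
from h import *
c=snap('wrist','wrist6');delta([.5315,.036,.066],-7.8)
E
```

```text
pos [0.5316 0.0359 0.0676] yaw -7.8 F [-0.5  -0.77 -3.17] open 0.0443 t 9.35
turn rv [-0.0003 -0.      0.0006] shift cm (now axes) [-0.01  0.16  0.01] (after turn) [-0.01  0.16  0.01]
```

View pics/wrist6.png

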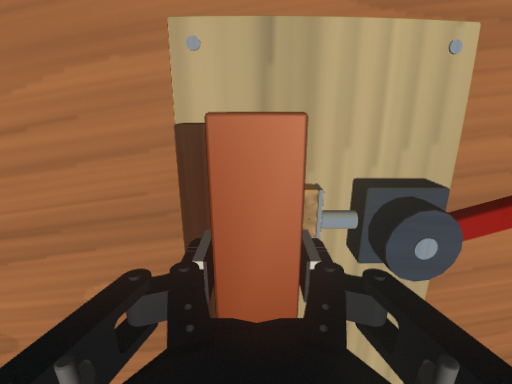

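{"method": "step_arm", "body": {
  "plan": [
    [4.0,[0,0.1,0],[0,0,0]],
    [4.0,[0,0.04,0],[0,0,0]],
    [4.0,[0,0,0],[0,0,0]],
    [4.0,[0,0,0],[0,0,0]]
  ]
}}

```text
time_s: 9.75
tool_pos: [0.5314, 0.0358, 0.0659]
tool_rot: [[0.991, -0.0, 0.136], [-0.136, -0.0, 0.991], [-0.0, -1.0, -0.0]]
force: [0.5, -0.2, -3.5]
opening: 0.0447
```

```bash
cat >> h.py <<'E'
B=np.array([.543,.0314]);_t=np.radians(-7.8);ex=np.array([np.cos(_t),np.sin(_t)]);ey=np.array([-ex[1],ex[0]])
def avg(n=6):
    F=[];
    for i in range(n):
        s=r.read_state();f=s['force'];F.append([f[:2]@ex,f[:2]@ey,f[2]]);r.camera('wrist')
    q=s['tool_pos'][:2]-B;print('Fbed mean',np.mean(F,0).round(2),'std',np.std(F,0).round(2),'bedpos mm',(1e3*np.array([q@ex,q@ey])).round(2),'z',s['tool_pos'][2].round(4),'open',round(s['opening'],4),'t',s['time_s'])
E
python3 -c "
from h import *
avg()"
```

```text
Fbed mean [-0.08 -0.06 -2.71] std [0.35 0.53 0.48] bedpos mm [-12.06   2.78] z 0.0659 open 0.0444 t 10.0
```

{"method": "step_arm", "body": {
  "plan": [
    [4.0,[0.2,0.02,0],[0,0,0]],
    [4.0,[0.3,0,0],[0,0,0]],
    [4.0,[0.3,0,0],[0,0,0]],
    [4.0,[0.3,0,0],[0,0,0]],
    [4.0,[0.3,0,0],[0,0,0]],
    [4.0,[0.3,0,0],[0,0,0]],
    [4.0,[0.2,0,0],[0,0,0]],
    [4.0,[0.1,0,0],[0,0,0]],
    [4.0,[0,0,0],[0,0,0]]
  ]
}}

```text
time_s: 10.95
tool_pos: [0.5513, 0.033, 0.0656]
tool_rot: [[0.991, -0.0, 0.136], [-0.136, -0.0, 0.991], [-0.0, -1.0, -0.0]]
force: [-0.3, 0.3, -1.9]
opening: 0.0445
```

```bash
python3 -c "
from h import *
avg(4)"
```

```text
Fbed mean [ 0.2   0.43 -2.46] std [0.37 0.41 0.52] bedpos mm [7.79 2.75] z 0.0657 open 0.0441 t 11.1
```

{"method": "step_arm", "body": {
  "plan": [
    [4.0,[0.1,0,0],[0,0,0]],
    [4.0,[0.1,0,0],[0,0,0]],
    [4.0,[0.1,0,0],[0,0,0]],
    [4.0,[0.1,0,0],[0,0,0]],
    [4.0,[0,0,0],[0,0,0]]
  ]
}}

```text
time_s: 11.65
tool_pos: [0.5553, 0.0325, 0.0657]
tool_rot: [[0.991, 0.0, 0.136], [-0.136, 0.0, 0.991], [0.0, -1.0, 0.0]]
force: [0.1, 0.0, -2.2]
opening: 0.0441
```

```bash
python3 -c "
from h import *
avg(4)"
```

```text
Fbed mean [ 0.2   0.18 -2.85] std [0.3  0.64 0.48] bedpos mm [11.89  2.76] z 0.0657 open 0.0443 t 11.8
```

{"method": "step_arm", "body": {
  "plan": [
    [4.0,[0.1,0,0],[0,0,0]],
    [4.0,[0.1,0,0],[0,0,0]],
    [4.0,[0.1,0,0],[0,0,0]],
    [4.0,[0.1,0,0],[0,0,0]],
    [4.0,[0,0,0],[0,0,0]]
  ]
}}

```text
time_s: 12.35
tool_pos: [0.5591, 0.0319, 0.0656]
tool_rot: [[0.991, -0.0, 0.136], [-0.136, -0.0, 0.991], [-0.0, -1.0, -0.0]]
force: [-1.6, 0.0, -1.7]
opening: 0.0445
```

```bash
python3 -c "
from h import *
avg(4)"
```

```text
Fbed mean [-1.04 -0.12 -2.45] std [0.59 0.66 0.59] bedpos mm [15.78  2.69] z 0.0656 open 0.0442 t 12.5
```

{"method": "step_arm", "body": {
  "plan": [
    [4.0,[0.1,0,0],[0,0,0]],
    [4.0,[0.1,0,0],[0,0,0]],
    [4.0,[0,0,0],[0,0,0]]
  ]
}}

```text
time_s: 12.85
tool_pos: [0.561, 0.0316, 0.0656]
tool_rot: [[0.991, -0.0, 0.136], [-0.136, -0.0, 0.991], [-0.0, -1.0, -0.0]]
force: [-2.0, 0.8, -1.2]
opening: 0.044
```

```bash
python3 -c "
from h import *
avg(5)"
```

```text
Fbed mean [-2.15 -0.09 -1.71] std [0.62 0.41 0.34] bedpos mm [17.77  2.71] z 0.0656 open 0.0444 t 13.05
```

Contact came at about TCP x 13.7 mm, which matches the tip position seen by camera. Force is building at 0.5 N/mm, so I'll go 1.5 mm further, then lower the blank and let go.

{"method": "step_arm", "body": {
  "plan": [
    [4.0,[0.1,0,0],[0,0,0]],
    [4.0,[0.05,0,0],[0,0,0]],
    [4.0,[0,0,0],[0,0,0]],
    [4.0,[0,0,0],[0,0,0]]
  ]
}}

```text
time_s: 13.5
tool_pos: [0.5625, 0.0314, 0.0657]
tool_rot: [[0.991, -0.0, 0.136], [-0.136, -0.0, 0.991], [-0.0, -1.0, -0.0]]
force: [-3.1, 0.0, -2.1]
opening: 0.044
```

```bash
python3 -c "
from h import *
avg(5)"
```

```text
Fbed mean [-3.06  0.   -2.16] std [0.33 0.66 0.34] bedpos mm [19.32  2.73] z 0.0657 open 0.0445 t 13.7
```

{"method": "step_arm", "body": {
  "plan": [
    [4.0,[0,0.03,0],[0,0,0]],
    [4.0,[0,0.02,0],[0,0,0]],
    [4.0,[0,0.02,0],[0,0,0]],
    [4.0,[0,0,0],[0,0,0]]
  ]
}}

```text
time_s: 14.15
tool_pos: [0.5627, 0.0315, 0.065]
tool_rot: [[0.991, 0.0, 0.136], [-0.136, 0.0, 0.991], [0.0, -1.0, 0.0]]
force: [-3.0, 0.1, -1.6]
opening: 0.0443
```

```bash
python3 -c "
from h import *
avg(5)"
```

```text
Fbed mean [-2.8  -0.15 -1.77] std [0.42 0.38 0.32] bedpos mm [19.42  2.77] z 0.065 open 0.0449 t 14.35
```

{"method": "step_arm", "body": {
  "plan": [
    [5.0,[0,0,0],[0,0,0]],
    [5.5,[0,0,0],[0,0,0]],
    [5.8,[0,0,0],[0,0,0]],
    [5.8,[0,0,0],[0,0,0]],
    [5.8,[0,0,0],[0,0,0]],
    [5.8,[0,-0.5,0],[0,0,0]],
    [5.8,[0,-1.5,0],[0,0,0]],
    [5.8,[0,-2,0],[0,0,0]],
    [5.8,[0,-2.5,0],[0,0,0]],
    [5.8,[0,-2.5,0],[0,0,0]],
    [5.8,[0,-2.5,0],[0,0,0]],
    [5.8,[0,-2.0,0],[0,0,0]],
    [5.8,[0,0,0],[0,0,0]]
  ]
}}

```text
time_s: 15.7
tool_pos: [0.5642, 0.0318, 0.2037]
tool_rot: [[0.991, 0.006, 0.135], [-0.135, 0.001, 0.991], [0.005, -1.0, 0.002]]
force: [-0.7, -0.3, -0.4]
opening: 0.0582
```

```bash
python3 -c "
from h import *
avg(2);snap('wrist','wrist7');snap('scene','scene7');snap('top','top7')"
```

```text
Fbed mean [-0.49 -0.28 -0.44] std [0.17 0.07 0.03] bedpos mm [20.09  3.1 ] z 0.2019 open 0.058 t 15.75
```

View pics/wrist7.png

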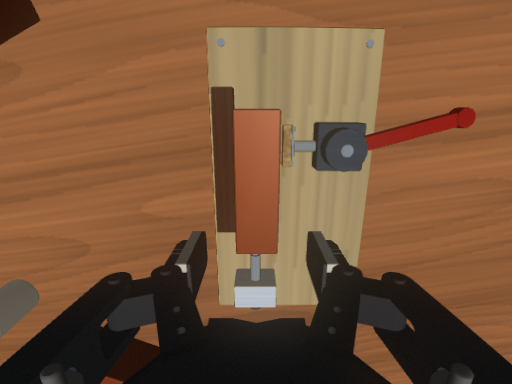

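The blank is in the bed against the fence side, with its end at about (257,253) on the stop screw. The lever runs from (347,150) to (464,117). I'll work out the lever angle and the push path.

```bash
python3 - <<'E'
from h import *
c=load('wrist7')
def bed(uv,z):
    q=onz(c,uv,z)[:,:2]-B;return (1e3*np.c_[q@ex,q@ey]).round(1)
print('tip',bed([[464,116.5]],.064),'knob',bed([[347,151]],.0704))
d=bed([[464,116.5]],.064)[0]-[-20,88];b=np.arctan2(d[1],d[0]);print('len',np.hypot(*d),'value',1.92-b)
print('blank corners',bed([[235,110],[280,110],[278,253],[236,253]],.068))
s=r.read_state();print(s['q'].round(1))
for v in np.arange(0,2.01,.1):
    b=1.92-v;u=np.array([np.cos(b),np.sin(b)]);n=np.array([np.sin(b),-np.cos(b)])
    h=11*abs(n[0])+14.5*abs(n[1])+7
    p=np.array([-20,88])+80*u-h*n;print(round(v,2),p.round(1),'h',h.round(1))
print('start: bedpos now',(1e3*np.array([(s['tool_pos'][:2]-B)@ex,(s['tool_pos'][:2]-B)@ey])).round(1),s['tool_pos'])
E
```

```text
tip [[-52.9 202.3]] knob [[-19.5  88.6]]
len 118.9407415480499 value 0.06894074151744567
blank corners [[-56.5 -17.1]
 [-56.5  24.1]
 [ 90.3  25.8]
 [ 90.3 -19.3]]
[  23.1   12.5  -18.    -0.   -59.5 -120.9]
0.0 [-68.3 155.5] h 22.3
0.1 [-60.3 160.3] h 21.2
0.2 [-51.7 164.1] h 20.0
0.3 [-42.6 167. ] h 18.7
0.4 [-34.6 168.8] h 18.7
0.5 [-27.8 170.1] h 20.1
0.6 [-20.7 170.8] h 21.3
0.7 [-13.5 170.8] h 22.3
0.8 [ -6.  170.1] h 23.2
0.9 [  1.5 168.7] h 24.0
1.0 [  8.9 166.5] h 24.5
1.1 [ 16.3 163.5] h 24.9
1.2 [ 23.6 159.7] h 25.2
1.3 [ 30.5 155. ] h 25.2
1.4 [ 37.  149.5] h 25.0
1.5 [ 43.  143.2] h 24.7
1.6 [ 48.3 136.2] h 24.2
1.7 [ 52.9 128.4] h 23.6
1.8 [ 56.7 120.1] h 22.7
1.9 [ 59.5 111.3] h 21.7
2.0 [ 61.5 103.9] h 22.3
start: bedpos now [18.9  2.5] [0.56206218 0.03133641 0.19915107]
```

{"method": "step_arm", "body": {
  "plan": [
    [4.0,[-0.6,0,0.8],[0,0,0]],
    [2.0,[-1.4,0,1.9],[0,0,0]],
    [0.0,[-1.6,0,2.2],[0,0,0]],
    [0.0,[-1.8,0,2.4],[0,0,0]],
    [0.0,[-1.8,0,2.4],[0,0,0]],
    [0.0,[-1.8,0,2.4],[0,0,0]],
    [0.0,[-1.3,0,1.8],[0,0,0]],
    [0.0,[-0.6,0,0.85],[0,0,0]],
    [0.0,[0,0,0],[0,0,0]],
    [0.0,[0,0,0],[0,0,0]],
    [0.0,[0,0,0],[0,0,0]]
  ],
  "newtons": 80
}}

```text
time_s: 17.05
tool_pos: [0.4748, 0.1919, 0.1998]
tool_rot: [[0.991, -0.0, 0.136], [-0.136, -0.0, 0.991], [-0.0, -1.0, -0.0]]
force: [0.3, 0.8, 0.0]
opening: -0.0002
```

```bash
python3 -c "
from h import *
avg(2);snap('wrist','wrist8')"
```

```text
Fbed mean [-0.02  0.56  0.18] std [0.19 0.31 0.14] bedpos mm [-89.27 149.68] z 0.1998 open 0.0004 t 17.1
```

View pics/wrist8.png

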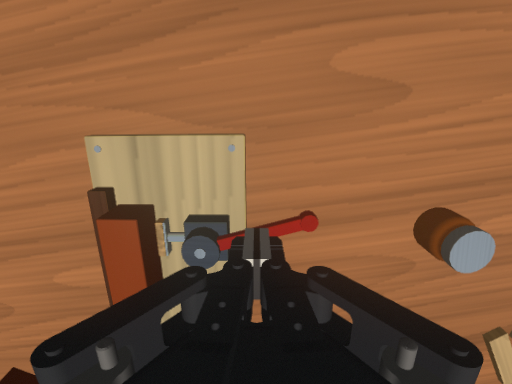

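```bash
python3 - <<'E'
from h import *
c=load('wrist8');p=r.read_state()['tool_pos']
print(proj(c,[[p[0],p[1],.057],[p[0],p[1],p[2]-.022],[p[0],p[1],p[2]-.035]]).round(0))
o,_=ray(c,[[256,192]]);print(o)
print(c['depth'][[232,240,250,262],[257,257,257,257]],bydepth(c,[[251,232],[264,232],[251,245],[267,245]]).round(4))
def bed(uv,z):
    q=onz(c,uv,z)[:,:2]-B;return (1e3*np.c_[q@ex,q@ey]).round(1)
print(bed([[309,222]],.064),bed([[200,252]],.07))
E
```

```text
[[257. 187.]
 [257. 241.]
 [257. 232.]]
[0.40238226 0.20153853 0.32081397]
[0.14600174 0.13588569 0.1257924  0.12013094] [[0.4633 0.1901 0.189 ]
 [0.4644 0.1971 0.1887]
 [0.4633 0.1904 0.2039]
 [0.4648 0.1981 0.2032]]
[[-53.2 204.3]] [[-21.2  89.2]]
```

Shut fingertips dropped from here would meet lever height at (257,187), and the bar crosses at row ~235. So they're clear, on the pushing side. I'll go down.

{"method": "step_arm", "body": {
  "plan": [
    [0,[0,0.8,0],[0,0,0]],
    [0,[0,2.0,0],[0,0,0]],
    [0,[0,2.5,0],[0,0,0]],
    [0,[0,2.5,0],[0,0,0]],
    [0,[0,2.5,0],[0,0,0]],
    [0,[0,1.8,0],[0,0,0]],
    [0,[0,1.0,0],[0,0,0]],
    [0,[0,0.2,0],[0,0,0]],
    [0,[0,0,0],[0,0,0]],
    [0,[0,0,0],[0,0,0]]
  ]
}}

```text
time_s: 18.2
tool_pos: [0.4752, 0.1928, 0.0678]
tool_rot: [[0.991, 0.001, 0.136], [-0.136, 0.001, 0.991], [0.001, -1.0, 0.001]]
force: [0.5, 0.3, 1.4]
opening: -0.0006
```

```bash
python3 -c "
from h import *
avg(3);snap('wrist','wrist9')"
```

```text
Fbed mean [ 0.3   0.6  -0.03] std [0.47 0.33 1.1 ] bedpos mm [-89.19 150.72] z 0.0679 open -0.0 t 18.3
```

View pics/wrist9.png

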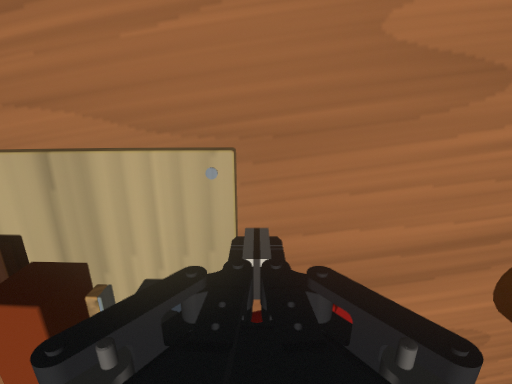

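{"method": "step_arm", "body": {
  "plan": [
    [0,[0.7,0.2,0.2],[0,0,0]],
    [0,[0.7,0,0.2],[0,0,0]],
    [0,[0.7,0,0.1],[0,0,0]],
    [0,[0.5,0,0.3],[0,0,0]],
    [0,[0.5,0,0.3],[0,0,0]],
    [0,[0.6,0,0.2],[0,0,0]],
    [0,[0.6,0,0.2],[0,0,0]],
    [0,[0.6,0,0.15],[0,0,0]],
    [0,[0.5,0,0.15],[0,0,0]],
    [0,[0.7,0,0.1],[0,0,0]],
    [0,[0.7,0,0.1],[0,0,0]],
    [0,[0,0,0],[0,0,0]]
  ]
}}

```text
time_s: 19.6
tool_pos: [0.5459, 0.2033, 0.0651]
tool_rot: [[0.991, 0.001, 0.136], [-0.136, 0.0, 0.991], [0.001, -1.0, 0.001]]
force: [-0.0, -0.8, 1.4]
opening: 0.0001
```

```bash
python3 -c "
from h import *
avg(3);snap('wrist','wrist10');snap('scene','scene10')"
```

```text
Fbed mean [-0.11 -0.16  0.35] std [0.46 0.56 0.74] bedpos mm [-21.28 170.34] z 0.065 open 0.0001 t 19.7
```

View pics/wrist10.png

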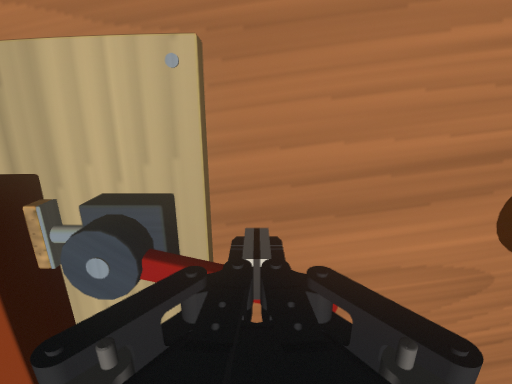

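The lever is turning with the finger and now points right and slightly down from its pivot at (97,268), with almost no force. I'll continue.

{"method": "step_arm", "body": {
  "plan": [
    [0,[0.5,0,0],[0,0,0]],
    [0,[0.5,0,0],[0,0,0]],
    [0,[0.5,0,0],[0,0,0]],
    [0,[0.5,0,-0.1],[0,0,0]],
    [0,[0.5,0,-0.1],[0,0,0]],
    [0,[0.5,0,-0.15],[0,0,0]],
    [0,[0,0,0],[0,0,0]]
  ]
}}

```text
time_s: 20.55
tool_pos: [0.5744, 0.1952, 0.0648]
tool_rot: [[0.991, -0.0, 0.136], [-0.136, -0.0, 0.991], [-0.0, -1.0, -0.0]]
force: [-2.3, -0.1, -0.8]
opening: -0.0002
```

```bash
python3 -c "
from h import *
avg(3);snap('wrist','wrist11');snap('scene','scene11')"
```

```text
Fbed mean [-1.88  0.28 -0.35] std [0.44 0.49 0.52] bedpos mm [  8.48 166.66] z 0.0648 open 0.0002 t 20.65
```

View pics/wrist11.png

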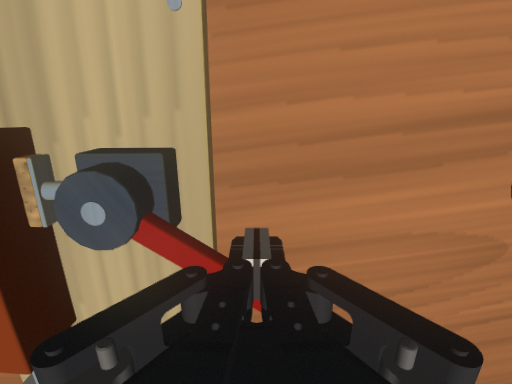

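```bash
python3 - <<'E'
from h import *
c=load('wrist11')
c2=load('scene11');cv2.imwrite('pics/s11z.png',cv2.resize(c2['image'][120:260,200:380],None,fx=4,fy=4,interpolation=cv2.INTER_CUBIC)[:,:,::-1])
E
```

```text
(no output)
```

View pics/s11z.png

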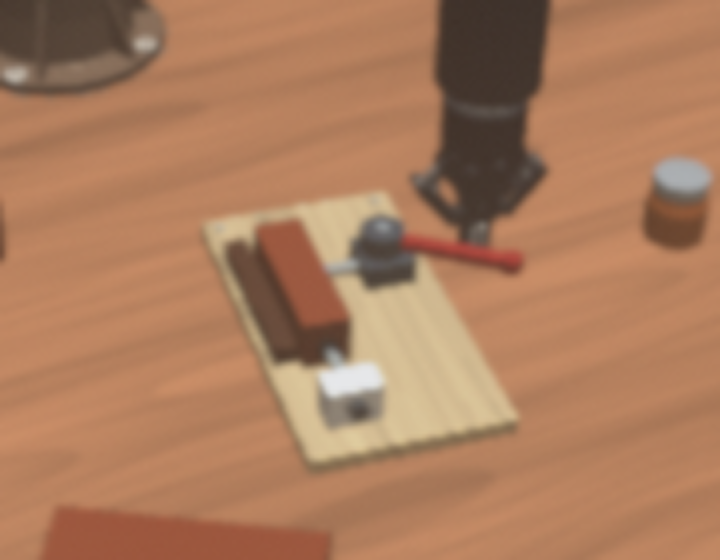

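The lever is at about 0.95 rad and the pad is reaching the blank (1.9 N). I'll carry on in smaller steps.

{"method": "step_arm", "body": {
  "plan": [
    [0,[0.4,0,-0.15],[0,0,0]],
    [0,[0.4,0,-0.2],[0,0,0]],
    [0,[0.4,0,-0.2],[0,0,0]],
    [0,[0.35,0,-0.2],[0,0,0]],
    [0,[0.35,0,-0.25],[0,0,0]],
    [0,[0.35,0,-0.25],[0,0,0]],
    [0,[0,0,0],[0,0,0]]
  ]
}}

```text
time_s: 21.5
tool_pos: [0.5953, 0.1797, 0.0651]
tool_rot: [[0.991, 0.001, 0.136], [-0.136, 0.0, 0.991], [0.001, -1.0, 0.0]]
force: [-2.4, 1.7, 0.1]
opening: -0.0
```

```bash
python3 -c "
from h import *
avg(3)"
```

```text
Fbed mean [-2.56  1.44 -0.36] std [0.03 0.6  0.42] bedpos mm [ 31.33 154.31] z 0.0651 open -0.0001 t 21.6
```

{"method": "step_arm", "body": {
  "plan": [
    [0,[0.3,0,-0.25],[0,0,0]],
    [0,[0.3,0,-0.3],[0,0,0]],
    [0,[0.3,0,-0.3],[0,0,0]],
    [0,[0.3,0,-0.3],[0,0,0]],
    [0,[0,0,0],[0,0,0]]
  ]
}}

```text
time_s: 22.15
tool_pos: [0.6057, 0.1666, 0.0652]
tool_rot: [[0.991, 0.001, 0.136], [-0.136, 0.0, 0.991], [0.001, -1.0, 0.0]]
force: [-0.6, 1.8, -0.2]
opening: -0.0002
```

```bash
python3 -c "
from h import *
avg(3);snap('wrist','wrist12');c2=snap('scene','scene12');cv2.imwrite('pics/s12z.png',cv2.resize(c2['image'][120:260,200:380],None,fx=4,fy=4,interpolation=cv2.INTER_CUBIC)[:,:,::-1])
"
```

```text
Fbed mean [-0.98  1.71 -0.08] std [0.22 0.17 0.11] bedpos mm [ 43.48 142.72] z 0.0651 open -0.0002 t 22.25
```

View pics/wrist12.png

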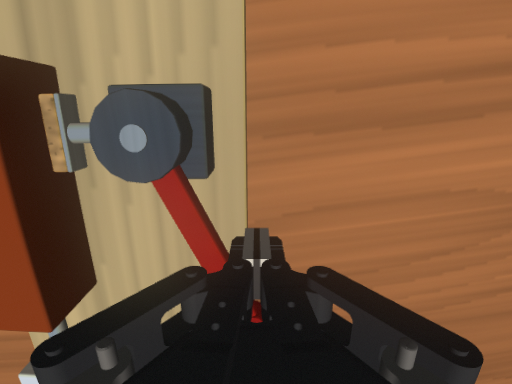

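View pics/s12z.png

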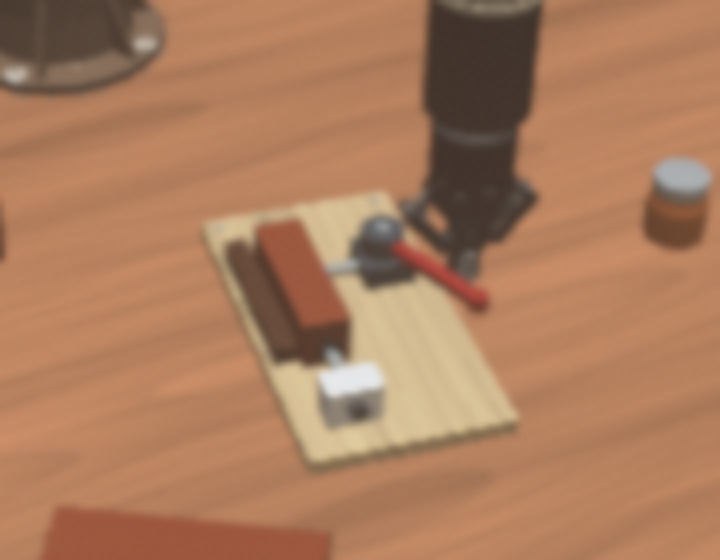

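The lever is at about 1.35–1.45 rad, with the pad on the blank and about 2 N on the lever. I'll continue in small steps.

{"method": "step_arm", "body": {
  "plan": [
    [0,[0.25,0,-0.35],[0,0,0]],
    [0,[0.25,0,-0.35],[0,0,0]],
    [0,[0.2,0,-0.35],[0,0,0]],
    [0,[0.2,0,-0.4],[0,0,0]],
    [0,[0,0,0],[0,0,0]]
  ]
}}

```text
time_s: 22.9
tool_pos: [0.6122, 0.1506, 0.0651]
tool_rot: [[0.991, 0.0, 0.136], [-0.136, -0.0, 0.991], [0.0, -1.0, -0.0]]
force: [0.6, -0.5, 0.1]
opening: -0.0001
```

```bash
python3 -c "
from h import *
avg(3)"
```

```text
Fbed mean [ 0.43 -0.5   0.17] std [0.4  0.13 0.09] bedpos mm [ 52.23 127.88] z 0.0651 open -0.0 t 23.0
```

{"method": "step_arm", "body": {
  "plan": [
    [0,[0.2,0,-0.35],[0,0,0]],
    [0,[0.15,0,-0.35],[0,0,0]],
    [0,[0,0,0],[0,0,0]]
  ]
}}

```text
time_s: 23.35
tool_pos: [0.6145, 0.1435, 0.065]
tool_rot: [[0.991, 0.0, 0.136], [-0.136, -0.0, 0.991], [0.0, -1.0, -0.0]]
force: [-0.1, -0.2, 0.0]
opening: -0.0002
```

```bash
python3 -c "
from h import *
avg(3);snap('wrist','wrist13');c2=snap('scene','scene13');cv2.imwrite('pics/s13z.png',cv2.resize(c2['image'][120:260,200:380],None,fx=4,fy=4,interpolation=cv2.INTER_CUBIC)[:,:,::-1])
"
```

```text
Fbed mean [-0.14  0.17 -0.09] std [0.05 0.53 0.07] bedpos mm [ 55.49 121.02] z 0.065 open 0.0 t 23.45
```

View pics/wrist13.png

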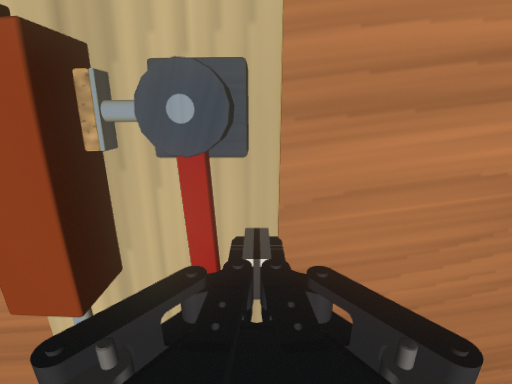

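View pics/s13z.png

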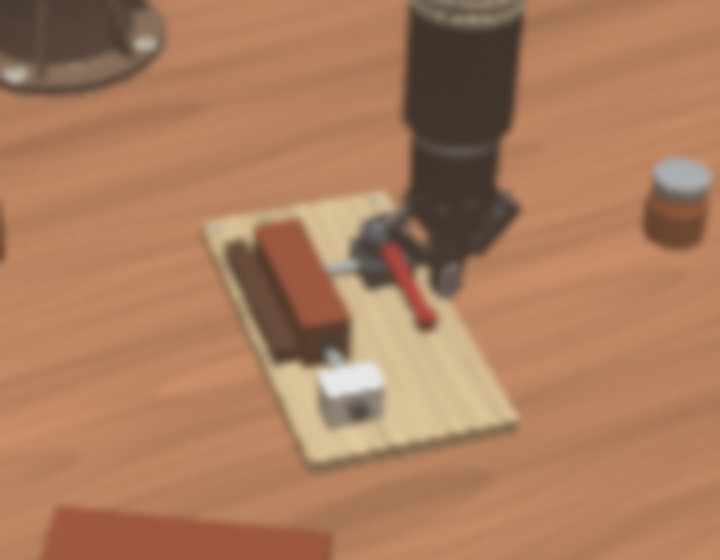

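The force has dropped to zero and the lever has left the finger, lying along the bed, so it has snapped over. I'll raise the arm clear and check.

{"method": "step_arm", "body": {
  "plan": [
    [0,[0,-0.5,0.4],[0,0,0]],
    [0,[0,-1.5,0],[0,0,0]],
    [0,[0,-2.5,0],[0,0,0]],
    [0,[0,-2.5,-1],[0,0,0]],
    [0,[0,-2.5,-2],[0,0,0]],
    [0,[0,-2.5,-2],[0,0,0]],
    [0,[0,-2,-2],[0,0,0]],
    [0,[0,-1,-2],[0,0,0]],
    [0,[0,0,-1],[0,0,0]],
    [0,[0,0,0],[0,0,0]],
    [0,[0,0,0],[0,0,0]]
  ]
}}

```text
time_s: 24.7
tool_pos: [0.6009, 0.0489, 0.2137]
tool_rot: [[0.991, -0.002, 0.136], [-0.136, -0.0, 0.991], [-0.002, -1.0, -0.001]]
force: [0.3, 0.2, -0.1]
opening: -0.0002
```

```bash
python3 -c "
from h import *
avg(2);snap('wrist','wrist14');c2=snap('scene','scene14');cv2.imwrite('pics/s14z.png',cv2.resize(c2['image'][120:260,200:380],None,fx=4,fy=4,interpolation=cv2.INTER_CUBIC)[:,:,::-1])
"
```

```text
Fbed mean [ 0.16  0.06 -0.27] std [0.09 0.21 0.2 ] bedpos mm [55.03 25.45] z 0.2137 open 0.0004 t 24.75
```

View pics/wrist14.png

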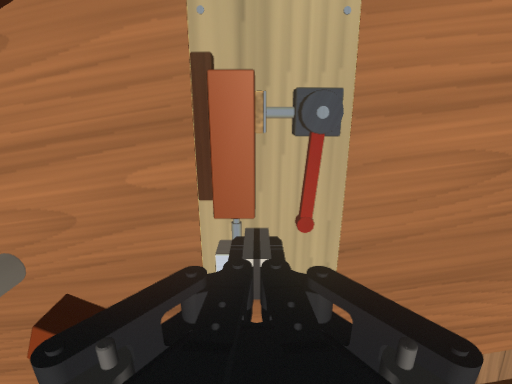

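View pics/s14z.png

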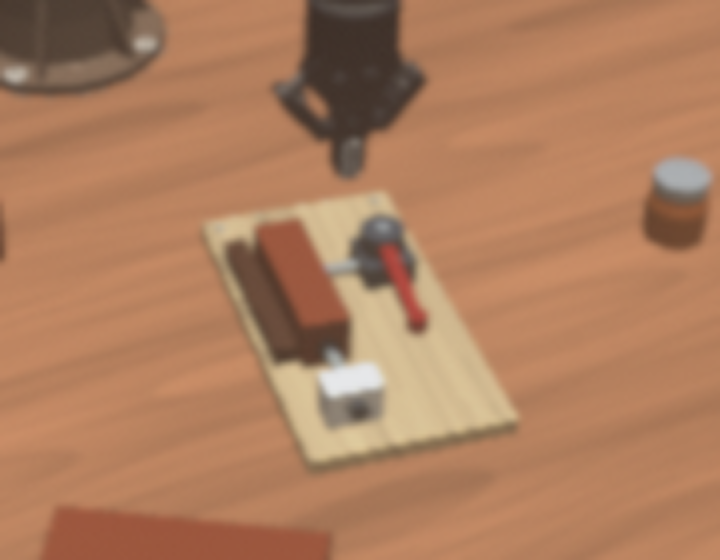

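```bash
python3 - <<'E'
from h import *
c=load('wrist14')
def bed(uv,z):
    q=onz(c,uv,z)[:,:2]-B;return (1e3*np.c_[q@ex,q@ey]).round(1)
T=bed([[305,224]],.064)[0];Pv=bed([[323,112]],.0704)[0];d=T-Pv;print(T,Pv,np.hypot(*d),'value',1.92-np.arctan2(d[1],d[0]))
d=T-[-20,88];print('value nominal pivot',1.92-np.arctan2(d[1],d[0]))
print('blank',bed([[209,70],[255,70],[255,218],[213,218]],.068))
cv2.imwrite('pics/w14z.png',cv2.resize(c['image'][60:280,180:360],None,fx=3,fy=3,interpolation=cv2.INTER_CUBIC)[:,:,::-1])
E
```

```text
[99.1 79. ] [-19.8  89. ] 119.31978042219151 value 2.003906821939309
value nominal pivot 1.9954234043198595
blank [[-57.4 -19.2]
 [-57.3  23.7]
 [ 90.4  23.7]
 [ 90.5 -21.8]]
```

View pics/w14z.png

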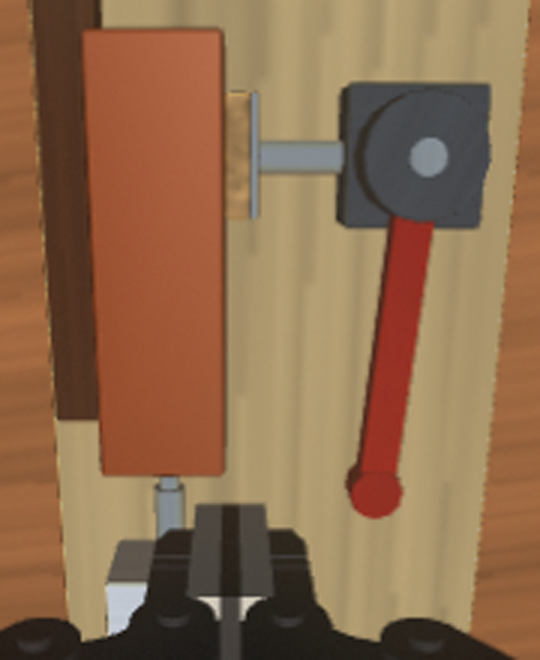

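The lever reads 2.00 rad, and the blank hasn't moved since release (front 90.3 mm then, 90.4 mm now). To see the contact with the rubber tip directly, I'll put the camera above that end.

{"method": "step_arm", "body": {
  "plan": [
    [0,[1,0,0],[0,0,0]],
    [0,[2,0,-1],[0,0,0]],
    [0,[2,0,-1],[0,0,0]],
    [0,[2,0,-1],[0,0,0]],
    [0,[2,0,0],[0,0,0]],
    [0,[2,0,0],[0,0,0]],
    [0,[1,0,0],[0,0,0]],
    [0,[0,0,0],[0,0,0]],
    [0,[0,0,0],[0,0,0]]
  ]
}}

```text
time_s: 25.8
tool_pos: [0.7158, 0.003, 0.2144]
tool_rot: [[0.991, -0.001, 0.136], [-0.136, -0.0, 0.991], [-0.001, -1.0, -0.0]]
force: [0.2, -0.2, -0.1]
opening: -0.0003
```

```bash
python3 -c "
from h import *
avg(2);c=snap('wrist','wrist15')
cv2.imwrite('pics/w15z.png',cv2.resize(c['image'][100:290,180:340],None,fx=3,fy=3,interpolation=cv2.INTER_CUBIC)[:,:,::-1])
print(((ray(c,[[256,192]])[0][:2]-B)@ex,(ray(c,[[256,192]])[0][:2]-B)@ey))
"
```

```text
Fbed mean [ 0.1  -0.17 -0.01] std [0.09 0.03 0.13] bedpos mm [174.9   -4.59] z 0.2148 open -0.0 t 25.85
(np.float64(0.1016662531124545), np.float64(-0.004886882126709773))
```

View pics/wrist15.png

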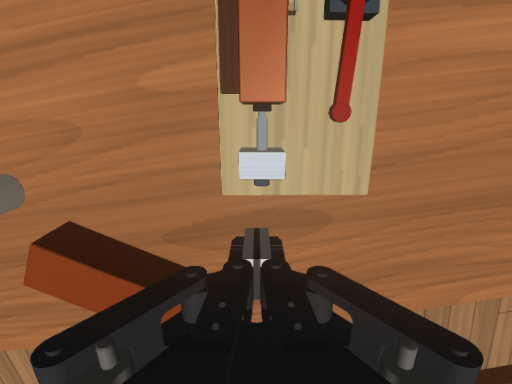

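View pics/w15z.png

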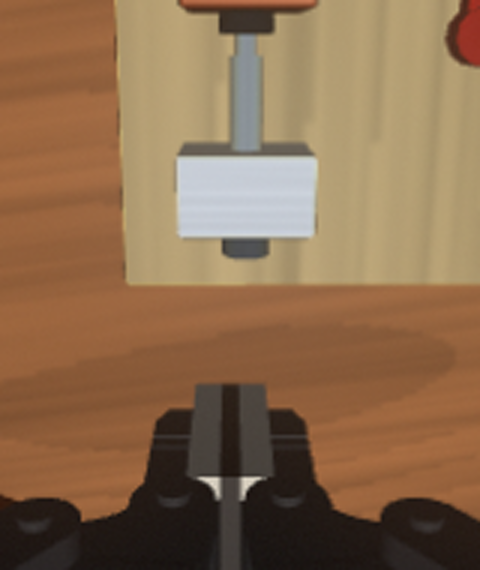

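From nearly overhead, the black rubber tip at (262,106) sits right against the blank's end with no board showing between them. The lever is closed and the gripper is well clear, so I'll hand in.

```bash
python3 -c "
from h import *
print(r.sign_off())"
```

```text
the job is handed in; nothing more can be done
None
```

The job is done and was handed in at about 26 s of the 72 s allowed; `sign_off` reports no verdict.

- **Blank:** I picked the smallest mahogany block (measured 148 x 45 mm, 50 mm high) and laid it in the bed. I slid it onto the stop until it pressed at about 3 N, roughly 5–6 mm in, then let go.
- **Lever:** I pushed the red lever round with shut fingers. The readings stayed under about 3 N, and it then snapped past centre on its own.

**Last checks:**
- The lever reads about 2.00 rad, its closed end, and the pad is against the blank.
- The blank's end did not move along the bed while clamping (90.3 mm before, 90.4 mm after).
- From nearly overhead, the rubber tip sits against the blank's end with no gap visible.
- The gripper is clear of everything, with force readings near zero.
- I did not re-measure the glue bottle, tape roll and jar at the end. The arm stayed clear of them throughout.

**One disagreement:** the top and wrist cameras differed by about 3–4 mm in y. I used the wrist camera because its values matched how the grasp centred, the pivot position and the force contact at the stop.

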